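# Open the right bay of the pottery cupboard

### The arm

A 6-joint arm with a two-finger parallel gripper is mounted at the origin on the work surface. World frame = base frame: x ahead of the robot, y to its left, z up, the work surface at z = 0. Lengths are in m, angles in rad, forces in N, time in s.
With the tool pointing down it reaches from about 0.375 to 0.825 m from the base axis. Payload 5.5 kg.
Tool frame: the origin (TCP) lies between the finger pads; the fingertips stand 11 mm ahead of it and the grasp point (between the pads) lies 8 mm behind it; z points along the fingers, y is the line along which they close (so a half turn about z gives the same grasp; the last joint's range is limited). The gripper opens to 85 mm and grips with 20 to 120 N. Pads are 22 mm wide; open, the fingers measure 114 mm over their backs; the gripper's body (76 mm by 85 mm) begins 54 mm behind the grasp point. The pads swing forward as they close: fully open they stand 13 mm farther back than shut.
Start: joints at [1.178, 0.314, -0.047, 1.21, 0, 1.571], TCP at [0.23, 0.554, 0.214] pointing down, gripper open.
Joint ranges: [-2.67, 2.67], [-0.69, 1.73], [-1.03, 1.25], [-2.08, 2.16], [-1.42, 1.45], [-3.14, 3.14]. Speed limits (rad/s): [2.39, 2.39, 3.01, 3.14, 3.14, 3.14].

### API

Orientations are given as a unit quaternion [w, x, y, z].
In Python, from workcell import bot gives the robot as it stands.
- The arm moves only by the shell command python3 -m pendant 'ROWS'. ROWS is JSON, one flat list of numbers, 7 for each row, row after row: the shift along the tool's x, y, z in mm, then the turn, a rotation vector about the tool's x, y, z in degrees, then the finger opening in mm, from 0 to 85.4. A call has exactly 5 rows; each row is the pose to reach, as a shift and turn from the pose commanded when the call began, along the tool's axes at that moment; what a row does not reach only later rows make up. A row lasts 1/10 s, in which the tool goes at most 50 mm and 8.59 degrees, less where a joint would pass 70% of its speed; a pose out of reach is approached as far as the arm can. A call with a gripper value outside its range is refused whole. The fingers move at their own pace and stop on an object; the grip force is fixed at half the most. Time passes only in rows, so rows that repeat a pose let the fingers close, or fill a call up. It gives the time, the measured TCP pose, the force, the opening and the grip force at its end, in the units of the state.
- bot.sense(): the state, without advancing time (a new reading comes with each control period).
- bot.capture(name): name is "scene" or "side" or "wrist"; returns a dict with "frame" (400x640x3 uint8, red, green, blue), "fx", "fy", "cx", "cy" (pixels), "world_from_camera" (4x4, takes a point from camera to world coordinates); the wrist camera has in their place "T_tool_cam" (4x4, takes a point from camera to tool coordinates, whose origin is the TCP and whose axes are the flange's). Camera axes: x right, y down, z forward; pixel columns grow to the right and rows downward; lengths in m; the calibration is good to about 2 mm. The wrist camera is an equidistant fisheye: a pixel r from the principal point sees the ray r / f radians off the axis. A picture is of the moment at which its call begins: read the wrist's pose just before it. There is no depth.
- bot.finish_job(): hands the job in; it is judged then, once.
The state is a dict: "t": time; "q": joint angles; "qvel": joint speeds; "joint_efforts": joint torques, N m; "tcp_pos": TCP position; "eef_rot": TCP orientation; "contact_force": force on the tool from outside, world axes, zero at the start; "wrist_torque": the same for the moment, N m; "width": finger opening in m; "grip_force": force on a finger pad.
Only numpy, scipy, OpenCV 4.12 (cv2) and the standard library are available. Lean on these libraries where they do the work, as an engineer would, in place of code of your own. Each camera call takes 0.05 s, during which the arm holds its last target. There are 200 camera calls.

### The job

I want to put the terracotta bowl away in the bay of the cupboard right beneath it. Take the yellow tab of the dark wooden side door at the bowl's end and slide that door behind the blue middle door until it is fully open, at its stop. Leave the other two doors and the bowl where they are.

Things in the scene. Friction and masses are not known exactly. Their poses are not given: they have to be found in the camera images.
- door_left: Dark-wood side door, robot's left (+y), in the rear groove: 150 x 170 x 12 mm, 0.4 kg, 3 to 4 N friction, stays put. Yellow tab on its top edge, 12 mm thick (x), 40 long (y), rises 45 above rails and roof. Origin: tab middle, 228 above table, 17 below tab top, 50 outward of door's middle. Opens along -y: tab is 200 mm from cupboard's middle when shut (175 to 200 at start), 80 at the stop.
- door_right: Dark-wood side door, robot's right (-y), in the rear groove: 150 x 170 x 12 mm, 0.4 kg, 3 to 4 N friction, stays put. Yellow tab on its top edge, 12 mm thick (x), 40 long (y), rises 45 above rails and roof. Origin: tab middle, 228 above table, 17 below tab top, 50 outward of door's middle. Opens along +y: tab is 200 mm from cupboard's middle when shut (175 to 200 at start), 80 at the stop.
- door_middle: Blue front-groove door, starting at the middle of a plywood cupboard (472 wide along y, 240 deep, 200 mm high, yawed up to 0.2 rad): 170 x 172 x 12 mm, no tab, free to slide. Origin: panel centre, 102 above table. Axes, shared by all three doors: x the way they face (away from the robot), y along the track to the robot's left, z up. The side doors' groove is at x = -27, the bowls at x about -170 mm.
- bowl_terracotta: Orange-brown terracotta bowl, 90 mm across, 50 high, on the flat cupboard roof over the left or the right bay, about 140 mm behind the tabs (towards the robot). Origin: centre of its underside, 200 mm above the table; its yaw means nothing. A white bowl of the same size, a bystander, stands over the other bay.

How it is judged:
At the end, for the whole second after the job is handed in: The side door under the terracotta bowl stands still behind the blue door, its tab no more than 97 mm along the track from the blue door's middle (80 mm is the stop); the other side door and the blue door are each within 15 mm, and the terracotta bowl within 20 mm, of where they started (((y of bowl_terracotta in the frame of door_middle above 0 m and y of door_left in the frame of door_middle below 0.097 m and distance of door_right from where it was at the start of the episode below 0.015 m and linear speed of door_left below 0.01 m/s) or (y of bowl_terracotta in the frame of door_middle below 0 m and y of door_right in the frame of door_middle above -0.097 m and distance of door_left from where it was at the start of the episode below 0.015 m and linear speed of door_right below 0.01 m/s)) and distance of door_middle from where it was at the start of the episode below 0.015 m and distance of bowl_terracotta from where it was at the start of the episode below 0.02 m); the robot touches nothing.
It fails at once if the terracotta bowl is knocked over (angle between bowl_terracotta's own z axis and vertical above 0.5 rad).
It also fails if it takes over 32 s, if anything falls off the work surface, if the arm or the gripper's body presses on something with over 40 N, if the wrist force passes 120 N, or if a joint passes its speed limit or range.

## Working session

There is one attempt and no reset: what is moved stays moved. The work goes in short steps, Python scripts to look and compute and a shell command to move; the robot and the scene stay as the last step left them, time stands still between calls to the robot, and variables do not carry over. Pictures are saved under pics/ and viewed, at most 10 in all, crops included, and the job is handed in when it is done.

```bash
mkdir -p pics; ls
python3 - <<'E'
from workcell import bot
import cv2,numpy as np
s=bot.sense();print({k:np.round(v,3).tolist() for k,v in s.items()})
for n in("scene","side"):
    c=bot.capture(n);cv2.imwrite(f"pics/{n}0.png",c["frame"][:,:,::-1])
    print(n,c["fx"],c["fy"],c["cx"],c["cy"],np.round(c["world_from_camera"],3).tolist())
E
```

```text
pics
{'t': 0.0, 'q': [1.178, 0.314, -0.048, 1.21, -0.0, 1.571], 'qvel': [0.0, 0.002, -0.001, -0.001, -0.003, 0.001], 'joint_efforts': [0.003, -53.959, 33.975, 0.019, 0.0, 0.0], 'tcp_pos': [0.229, 0.554, 0.213], 'eef_rot': [-0.0, 0.195, 0.981, -0.001], 'contact_force': [0.313, -0.495, -0.592], 'wrist_torque': [-0.004, 0.002, 0.001], 'grip_force': 0.0, 'width': 0.086}
scene 423.04255807655903 423.04255807655903 318.7642190555307 205.9925764036219 [[0.518, 0.595, -0.614, 0.996], [0.855, -0.372, 0.36, -0.289], [-0.014, -0.712, -0.702, 0.772], [0.0, 0.0, 0.0, 1.0]]
side 400.5074148897624 400.5074148897624 319.28509068677454 203.67503489996295 [[0.83, -0.334, 0.447, 0.175], [-0.558, -0.497, 0.664, -0.487], [0.0, -0.801, -0.599, 0.682], [0.0, 0.0, 0.0, 1.0]]
```

View pics/scene0.png

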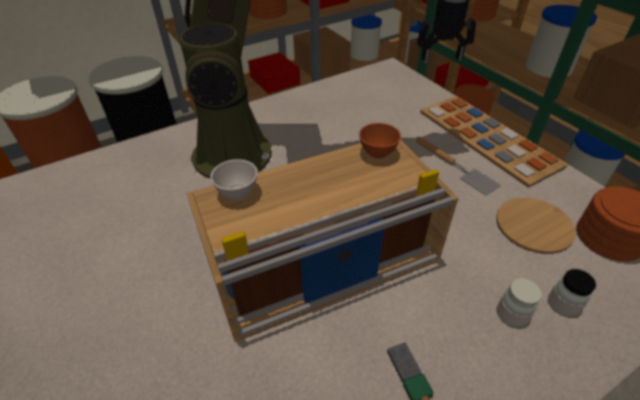

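View pics/side0.png

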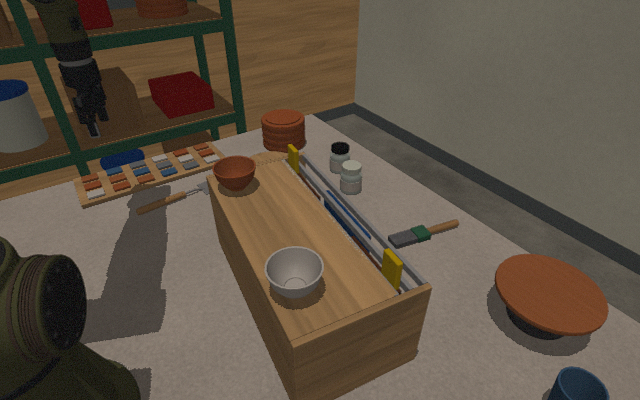

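The terracotta bowl stands over the left (+y) bay. The left tab is at scene (428,182) and side (294,158); the right tab is at scene (235,246) and side (392,268). I'll fit tab boxes to the yellow masks in both views.

```bash
cat > h.py <<'E'
from workcell import bot
import cv2,numpy as np
from scipy.optimize import least_squares
def proj(c,P):
    p=(np.asarray(P)-c["world_from_camera"][:3,3])@c["world_from_camera"][:3,:3]
    return np.c_[c["fx"]*p[:,0]/p[:,2]+c["cx"],c["fy"]*p[:,1]/p[:,2]+c["cy"]]
def blobs(c):
    h=cv2.cvtColor(c["frame"],cv2.COLOR_RGB2HSV)
    m=cv2.inRange(h,(20,180,70),(32,255,255))
    n,l,s,ce=cv2.connectedComponentsWithStats(m)
    return sorted([(s[i].tolist(),ce[i]) for i in range(1,n) if s[i,4]>60],key=lambda a:-a[0][4])
def box(x,y,yaw):
    b=np.array([[i,j,k] for i in(-.006,.006) for j in(-.02,.02) for k in(.2,.245)])
    r=np.array([[np.cos(yaw),-np.sin(yaw),0],[np.sin(yaw),np.cos(yaw),0],[0,0,1]])
    return b@r.T+[x,y,0]
def feat(c,B):
    p=proj(c,B);h=cv2.convexHull(p.astype(np.float32));m=cv2.moments(h)
    return np.r_[2*m["m10"]/m["m00"],2*m["m01"]/m["m00"],p.min(0),p.max(0)]
def bf(b):
    s,ce=b;return np.r_[2*ce,s[0]-.5,s[1]-.5,s[0]+s[2]-.5,s[1]+s[3]-.5]
E
python3 - <<'E'
from h import *
S=bot.capture("scene");D=bot.capture("side")
bs,bd=blobs(S),blobs(D);print(bs,bd)
bs=sorted(bs[:2],key=lambda b:-b[0][0]);bd=sorted(bd[:2],key=lambda b:b[0][0]) # left first
def f(p):
    yaw=np.arctan2(-(p[0]-p[2]),p[1]-p[3])
    return np.concatenate([feat(c,box(p[2*i],p[2*i+1],yaw))-bf(b[i]) for i in(0,1) for c,b in((S,bs),(D,bd))])
r=least_squares(f,[.5,.2,.5,-.2],loss="soft_l1");p=r.x
yaw=np.arctan2(-(p[0]-p[2]),p[1]-p[3])
print("L,R",p.round(4),"yaw",yaw,"sep",np.hypot(p[0]-p[2],p[1]-p[3]));print(r.fun.size,f(p).round(1))
# blue door extents on the scene
h=cv2.cvtColor(S["frame"],cv2.COLOR_RGB2HSV);m=cv2.inRange(h,(100,150,40),(125,255,255));m[:220]=0;m[310:]=0
n,l,s,ce=cv2.connectedComponentsWithStats(m);i=1+np.argmax(s[1:,4]);print("blue",s[i],ce[i])
ex=np.array([np.cos(yaw),np.sin(yaw),0]);ey=np.array([-np.sin(yaw),np.cos(yaw),0])
mid=np.r_[p[:2],0]
W=S["world_from_camera"];d=W[:3,:3]@np.r_[(ce[i][0]-S["cx"])/S["fx"],(ce[i][1]-S["cy"])/S["fy"],1]
o=W[:3,3];t=((mid+ex*.033-o)@ex)/(d@ex);P=o+t*d
print("blue P",P,"along from L tab",(P-mid)@ey)
# terracotta
s=bot.sense();R=np.array([[1,0,0],[0,1,0],[0,0,1]])
from scipy.spatial.transform import Rotation as Ro
print(Ro.from_quat(np.r_[s["eef_rot"][1:],s["eef_rot"][0]]).as_matrix().round(3))
E
```

```text
[([221, 231, 28, 29, 527], array([234.80834915, 244.85958254])), ([416, 170, 22, 25, 379], array([427.00791557, 181.68865435]))] [([381, 248, 22, 42, 566], array([391.48056537, 267.50176678])), ([287, 144, 12, 30, 237], array([292.9535865 , 157.35021097]))]
L,R [ 0.5686  0.2058  0.5194 -0.1769] yaw -0.1278230019488437 sep 0.3857896003058906
24 [-2.1  0.4 -1.6 -0.8  0.9  0.9  0.4 -2.3  0.2 -0.4  0.9 -4.  -1.  -0.1
 -0.9 -0.4 -0.   0.2 -1.2 -3.2 -1.4 -0.9  0.5 -4. ]
blue [ 302  231   81   71 3168] [340.78030303 266.65119949]
blue P [0.57606499 0.00527841 0.09967563] along from L tab -0.19788268666748618
[[-0.924  0.383 -0.   ]
 [ 0.383  0.924 -0.001]
 [-0.    -0.001 -1.   ]]
```

```bash
python3 -m pendant '[0,0,-45,0,0,8,85, 0,0,-90,0,0,16,85, -45,-19,-90,0,0,24,85, -90,-38,-90,0,0,32,85, -135,-57,-90,0,0,40,85]'
cat > go.py <<'E'
from h import *
import sys
from scipy.spatial.transform import Rotation as Ro
def todo(x,y,z,yaw):
    s=bot.sense();q=s["eef_rot"];R=Ro.from_quat(np.r_[q[1:],q[0]])
    ex=np.array([np.cos(yaw),np.sin(yaw),0]);zz=np.array([0,0,-1.]);T=Ro.from_matrix(np.c_[np.cross(ex,zz),ex,zz])
    print("t",s["t"],"tcp",np.round(s["tcp_pos"],4),"shift mm",(R.inv().apply(np.r_[x,y,z]-s["tcp_pos"])*1000).round(1),"turn",np.degrees((R.inv()*T).as_rotvec()).round(1),"w",s["width"],"q",np.round(s["q"],2))
if __name__=="__main__": todo(*map(float,sys.argv[1:]))
E
python3 go.py .568 .206 .300 -.128
```

```text
t: 0.7
tcp_pos: [0.3333, 0.4491, 0.3039]
eef_rot: [0.0, 0.521, 0.854, 0.0]
contact_force: [-0.6, -0.3, -0.0]
width: 0.0852
grip_force: 0.0
t 0.7 tcp [0.3333 0.4491 0.3039] shift mm [-323.6   97.3    3.9] turn [ 0.  -0.  34.6] w 0.08522598446215623 q [ 0.93  0.22  0.03  1.38 -0.    2.03]
```

```bash
python3 -m pendant '[-45,14,0,0,0,7,85, -90,27,0,0,0,14,85, -135,41,0,0,0,21,85, -180,54,0,0,0,28,85, -225,68,0,0,0,34,85]'
python3 go.py .568 .206 .300 -.128
```

```text
t: 1.2
tcp_pos: [0.4977, 0.2801, 0.3036]
eef_rot: [-0.0, 0.748, 0.664, 0.0]
contact_force: [1.0, 0.0, 0.5]
width: 0.085
grip_force: 0.0
t 1.2 tcp [0.4977 0.2801 0.3036] shift mm [-65.3  78.5   3.6] turn [-0.  -0.   0.6] w 0.08497296862065049 q [0.51 0.24 0.06 1.39 0.   2.2 ]
```

```bash
python3 -m pendant '[-22,25,0,0,0,0,85, -44,50,0,0,0,0,85, -65,76,0,0,0,0,85, -65,76,0,0,0,0,85, -65,76,0,0,0,0,85]'
python3 go.py .568 .206 .222 -.128
python3 - <<'E'
from h import *
c=bot.capture("wrist");cv2.imwrite("pics/w1.png",c["frame"][:,:,::-1])
print({k:np.round(v,3).tolist() for k,v in c.items() if k!="frame"})
E
```

```text
t: 1.7
tcp_pos: [0.565, 0.208, 0.3031]
eef_rot: [-0.0, 0.747, 0.665, -0.0]
contact_force: [0.3, 0.6, -0.5]
width: 0.0851
grip_force: 0.0
t 1.7 tcp [0.565  0.208  0.3031] shift mm [-1.7  3.3 81.1] turn [-0.1  0.   0.7] w 0.08512444937648767 q [0.35 0.3  0.14 1.41 0.   2.04]
{'fx': 309.707, 'fy': 309.707, 'cx': 324.498, 'cy': 203.423, 'T_tool_cam': [[0.0, -0.962, -0.273, 0.07], [1.0, 0.0, -0.0, 0.001], [0.0, -0.273, 0.962, -0.159], [0.0, 0.0, 0.0, 1.0]]}
```

View pics/w1.png

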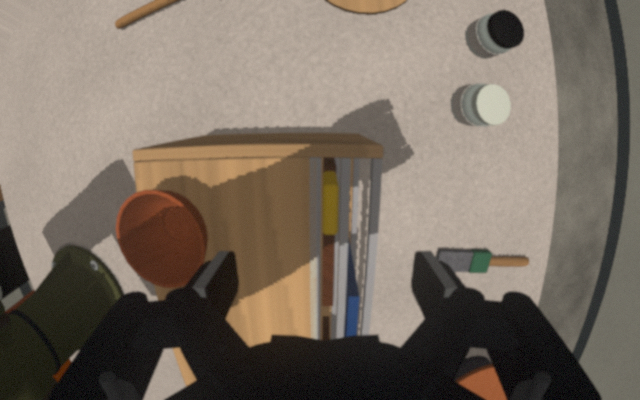

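The wrist view has the yellow tab at about (330,203) and the bowl well to the left of the left finger. I'll compute the tab position.

Run:
```python
from h import *
from scipy.spatial.transform import Rotation as Ro
s=bot.sense();c=bot.capture("wrist")
b=blobs(c);print(b[:3])
q=s["eef_rot"];R=Ro.from_quat(np.r_[q[1:],q[0]]).as_matrix();T=c["T_tool_cam"]
x0,y0,w,h,_=b[0][0]
for u,v in((x0+w/2,y0+h/2),(x0+w/2,y0),(x0+w/2,y0+h),(x0,y0+h/2),(x0+w,y0+h/2)):
    d=np.array([u-.5-c["cx"],v-.5-c["cy"]]);r=np.hypot(*d);a=r/c["fx"]
    ray=np.r_[d/r*np.sin(a),np.cos(a)]
    ray=R@T[:3,:3]@ray;o=s["tcp_pos"]+R@T[:3,3]
    P=[o+ray*(z-o[2])/ray[2] for z in(.245,.2)]
    print((u,v),np.round(P[0],4),"tool",(R.T@(P[0]-s["tcp_pos"])*1000).round(1))
```

```text
[([324, 172, 14, 63, 702], array([330.36752137, 204.98575499]))]
(331.0, 203.5) [0.5706 0.2162 0.245 ] tool [ 8.1  5.2 58.3]
(331.0, 172) [0.5731 0.2394 0.245 ] tool [31.4  5.1 58.3]
(331.0, 235) [0.5679 0.1917 0.245 ] tool [-16.5   5.3  58.3]
(324, 203.5) [0.5655 0.2168 0.245 ] tool [ 8.1  0.1 58.3]
(338, 203.5) [0.5756 0.2156 0.245 ] tool [ 8.1 10.3 58.3]
```

```bash
python3 -m pendant '[1,2,25,0,0,0.3,85, 2,5,50,0,0,0.6,85, 2,5,70,0,0,0.6,85, 2,5,79,0,0,0.6,85, 2,5,79,0,0,0.6,85]'
python3 go.py .570 .208 .222 -.128
```

```text
t: 2.3
tcp_pos: [0.5687, 0.2105, 0.2236]
eef_rot: [-0.0, 0.749, 0.662, -0.001]
contact_force: [-0.1, 0.1, 1.0]
width: 0.085
grip_force: 0.0
t 2.3 tcp [0.5687 0.2105 0.2236] shift mm [-2.3  1.6  1.6] turn [-0.1  0.1  0.3] w 0.08502144168153675 q [ 0.35  0.32 -0.01  1.24  0.    2.05]
```

```bash
python3 -m pendant '[0,0,0,0,0,0,0, 0,0,0,0,0,0,0, 0,0,0,0,0,0,0, 0,0,0,0,0,0,0, 0,0,0,0,0,0,0]'; python3 -m pendant '[0,0,0,0,0,0,0, 0,0,0,0,0,0,0, 0,0,0,0,0,0,0, 0,0,0,0,0,0,0, 0,0,0,0,0,0,0]'
```

```text
t: 2.8
tcp_pos: [0.5699, 0.2101, 0.225]
eef_rot: [-0.0, 0.75, 0.662, 0.0]
contact_force: [-17.6, 2.0, 8.2]
width: 0.0124
grip_force: 10.2
t: 3.3
tcp_pos: [0.5695, 0.2102, 0.2252]
eef_rot: [-0.0, 0.75, 0.662, -0.0]
contact_force: [-4.0, 0.2, 6.1]
width: 0.0087
grip_force: 58.8
```

```bash
python3 -m pendant '[-4,0,0,0,0,0,0, -10,0,0,0,0,0,0, -18,0,0,0,0,0,0, -26,0,0,0,0,0,0, -34,0,0,0,0,0,0]'; python3 -m pendant '[-8,0,0,0,0,0,0, -16,0,0,0,0,0,0, -24,0,0,0,0,0,0, -32,0,0,0,0,0,0, -40,0,0,0,0,0,0]'
```

```text
t: 3.8
tcp_pos: [0.5653, 0.1775, 0.2252]
eef_rot: [-0.001, 0.749, 0.662, 0.001]
contact_force: [-4.2, 3.8, 5.0]
width: 0.0084
grip_force: 58.8
t: 4.3
tcp_pos: [0.5603, 0.1377, 0.2252]
eef_rot: [-0.001, 0.749, 0.662, 0.001]
contact_force: [-3.4, 4.3, 4.9]
width: 0.0082
grip_force: 58.8
```

```bash
python3 -m pendant '[-8,0,0,0,0,0,0, -15,0,0,0,0,0,0, -21,0,0,0,0,0,0, -26,0,0,0,0,0,0, -29,0,0,0,0,0,0]'; python3 -m pendant '[-1,0,0,0,0,0,0, -2,0,0,0,0,0,0, -3,0,0,0,0,0,0, -4,0,0,0,0,0,0, -5,0,0,0,0,0,0]'
python3 - <<'E'
from h import *
for n in("scene","side"):
    c=bot.capture(n);cv2.imwrite(f"pics/{n}1.png",c["frame"][:,:,::-1])
E
```

```text
t: 4.8
tcp_pos: [0.5567, 0.1086, 0.2252]
eef_rot: [-0.001, 0.749, 0.662, 0.001]
contact_force: [-5.1, 4.4, 5.1]
width: 0.0086
grip_force: 58.9
t: 5.3
tcp_pos: [0.5561, 0.104, 0.2252]
eef_rot: [-0.001, 0.749, 0.662, 0.001]
contact_force: [-5.2, 3.0, 5.6]
width: 0.0084
grip_force: 58.9
```

View pics/scene1.png

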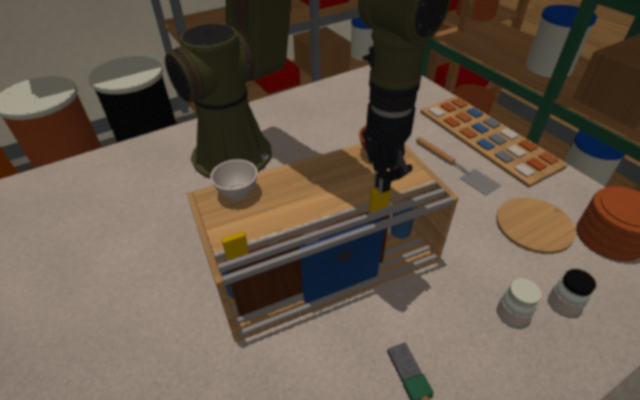

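The door is nearly behind the blue one; a thin dark strip still shows at (385,245). Blue door looks unmoved at columns 302–383. I'll continue in small steps.

```bash
python3 -m pendant '[-1,0,0,0,0,0,0, -2,0,0,0,0,0,0, -3,0,0,0,0,0,0, -4,0,0,0,0,0,0, -5,0,0,0,0,0,0]'; python3 -m pendant '[-1,0,0,0,0,0,0, -2,0,0,0,0,0,0, -3,0,0,0,0,0,0, -4,0,0,0,0,0,0, -4,0,0,0,0,0,0]'
```

```text
t: 5.9
tcp_pos: [0.5555, 0.099, 0.2252]
eef_rot: [-0.001, 0.749, 0.662, 0.001]
contact_force: [-4.0, 3.1, 5.3]
width: 0.0081
grip_force: 58.9
t: 6.4
tcp_pos: [0.5549, 0.0949, 0.2252]
eef_rot: [-0.001, 0.749, 0.662, 0.001]
contact_force: [-4.7, 3.4, 5.4]
width: 0.0085
grip_force: 58.9
```

```bash
python3 -m pendant '[-1,0,0,0,0,0,0, -2,0,0,0,0,0,0, -3,0,0,0,0,0,0, -3,0,0,0,0,0,0, -3,0,0,0,0,0,0]'
python3 - <<'E'
from h import *
S=bot.capture("scene");h=cv2.cvtColor(S["frame"],cv2.COLOR_RGB2HSV);m=cv2.inRange(h,(100,150,40),(125,255,255));m[:220]=0;m[310:]=0
n,l,s,ce=cv2.connectedComponentsWithStats(m);i=1+np.argmax(s[1:,4]);print("blue",s[i],ce[i])
for n in blobs(S): print(n)
cv2.imwrite("pics/s2.png",cv2.resize(S["frame"][150:320,280:480,::-1],None,fx=3,fy=3,interpolation=2))
E
```

```text
t: 6.9
tcp_pos: [0.5549, 0.0947, 0.2252]
eef_rot: [-0.003, 0.749, 0.663, 0.002]
contact_force: [-2.9, 10.9, 3.5]
width: 0.0085
grip_force: 58.8
blue [ 302  231   80   71 3166] [340.4418825  266.73973468]
([222, 231, 27, 29, 520], array([234.85384615, 244.85384615]))
([365, 190, 22, 23, 351], array([374.05982906, 200.80911681]))
```

View pics/s2.png

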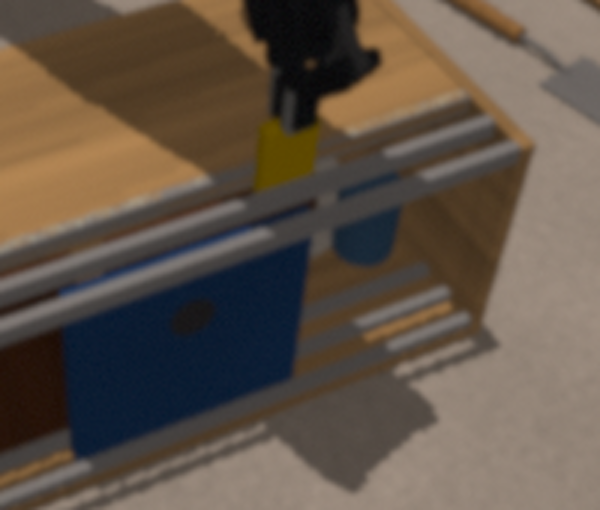

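At the stop: the force rose to 11 N with no further motion, the blue door has not moved and the bay is open. I'll ease off, release and lift.

```bash
python3 -m pendant '[2,0,0,0,0,0,0, 2,0,0,0,0,0,40, 2,0,0,0,0,0,60, 2,0,0,0,0,0,60, 2,0,0,0,0,0,60]'; python3 -m pendant '[0,0,0,0,0,0,60, 0,0,0,0,0,0,60, 0,0,-15,0,0,0,60, 0,0,-45,0,0,0,60, 0,0,-80,0,0,0,60]'; python3 -m pendant '[0,0,-40,0,0,0,60, 0,0,-70,0,0,0,60, 0,0,-70,0,0,0,60, 0,0,-70,0,0,0,60, 0,0,-70,0,0,0,60]'
python3 - <<'E'
from h import *
S=bot.capture("scene");h=cv2.cvtColor(S["frame"],cv2.COLOR_RGB2HSV);m=cv2.inRange(h,(100,150,40),(125,255,255));m[:220]=0;m[310:]=0
n,l,s,ce=cv2.connectedComponentsWithStats(m);i=1+np.argmax(s[1:,4]);print("blue",s[i],ce[i])
for n in blobs(S): print(n)
cv2.imwrite("pics/s3.png",S["frame"][:,:,::-1])
E
```

```text
t: 7.45
tcp_pos: [0.5556, 0.0926, 0.2245]
eef_rot: [0.0, 0.75, 0.662, -0.0]
contact_force: [-0.2, 0.2, 0.5]
width: 0.06
grip_force: 0.0
t: 7.95
tcp_pos: [0.5547, 0.0927, 0.3044]
eef_rot: [-0.001, 0.75, 0.662, -0.001]
contact_force: [1.0, 0.7, 0.6]
width: 0.06
grip_force: 0.0
t: 8.45
tcp_pos: [0.5551, 0.0928, 0.3733]
eef_rot: [-0.0, 0.75, 0.662, -0.001]
contact_force: [-0.3, 0.8, -0.9]
width: 0.0601
grip_force: 0.0
blue [ 302  231   80   71 3153] [340.51760228 266.73549001]
([221, 231, 28, 29, 524], array([234.79580153, 244.85496183]))
([365, 186, 22, 27, 441], array([375.07936508, 198.62811791]))
```

View pics/s3.png

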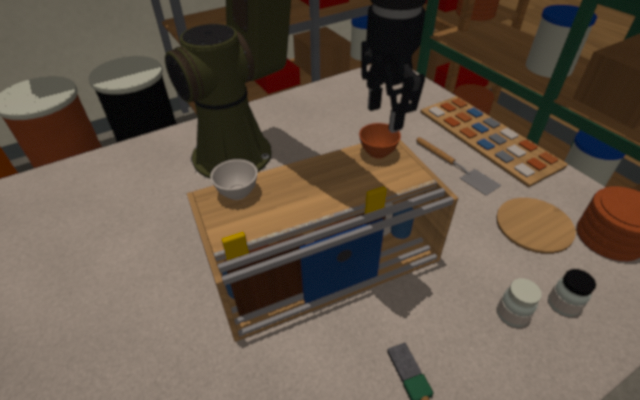

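The left tab is at its stop at (375,199). The bowl (380,141), the blue door and the right tab (235,245) are where they started, and the gripper is clear.

```bash
python3 -c "
from workcell import bot
print(bot.finish_job())"
```

```text
the job is handed in; nothing more can be done
None
```

The left side door, under the terracotta bowl, is slid fully open to its stop behind the blue door; the final picture shows the bowl and other two doors unmoved and the gripper clear, and the job is handed in (no verdict came back).

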